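# Put the tape rolls away on their two stands

### The arm

A 6-joint arm with a two-finger parallel gripper is mounted at the origin on a cart in front of the work surface, level with it; the furniture and walls round the work are solid. World frame = base frame: x ahead of the robot, y to its left, z up, the work surface at z = 0. Lengths are in m, angles in rad, forces in N, time in s.
With the tool pointing down it reaches from about 0.3 to 0.775 m from the base axis. Payload 14.6 kg.
Tool frame: the origin (TCP) lies at the very end of the fingers, on their centre line; the grasp point (between the pads) lies 19 mm behind it; z points along the fingers, y is the line along which they close (so a half turn about z gives the same grasp; the last joint's range is limited). The gripper opens to 94 mm and grips with 3 to 60 N. Pads are 16 mm wide; open, the fingers measure 119 mm over their backs; the gripper's body (75 mm by 177 mm) begins 78 mm behind the grasp point.
Start: joints at [-1.387, 0.3, 1.521, -0, 1.321, -0.067], TCP at [0.136, -0.533, 0.179] pointing down, gripper open.
Joint ranges: [-3.03, 3.03], [-0.79, 2.21], [0.23, 2.52], [-1.04, 4.18], [0, 3.07], [-2.55, 2.55]. Speed limits (rad/s): [2.22, 2.22, 2.57, 3.14, 3.14, 3.14].

### API

Orientations are given as [roll, pitch, yaw] about the fixed x, y, z axes, in that order (R = Rz(yaw) Ry(pitch) Rx(roll)).
In Python, from station import ctrl, camera, camera_info, finder gives the robot as it stands.
- The arm moves only by the tool carry_out, never from a script. Its argument "motion" is a list of rows, each a list of 2 entries, a list of its own where there are three numbers: the shift along the tool's x, y, z as a fraction of full scale, then the turn about the tool's z as a fraction of full scale. A call has 1 to 12 rows; each row is the pose to reach, as a shift and turn from the pose commanded when the call began, along the tool's axes at that moment, turning the shorter way round; what a row does not reach only later rows make up. Full scale, the value 1, is 200 mm for a shift and 360 degrees for a turn. A row lasts 1/10 s, in which the tool goes at most 50 mm and 8.59 degrees, less where a joint would pass 70% of its speed; a pose out of reach is approached as far as the arm can. A call with a number of a shift or a turn outside -1 to 1 is refused whole. A call with a gripper value outside its range is refused whole. "hand" is the closure, from -1 (fully open) to 1 (shut), set as the call begins (left out, the last holds). The fingers move at their own pace and stop on an object; "force" is the grip in N (left out, the last holds). Time passes only in rows, so rows that repeat a pose let the fingers close. It gives the time, the measured TCP pose, the force, the opening and the grip force at its end, in the units of the state.
- ctrl.get_obs(): the state, without advancing time (a new reading comes with each control period).
- camera(name): name is "scene" or "top" or "wrist"; returns (picture, depth): 480x640x3 uint8, blue, green, red; 480x640 float32, m along the optical axis (not along the pixel's ray), 0 where there is no reading.
- camera_info(name): a dict with "camera_matrix" (3x3 intrinsics, pixels), "dist_coeffs" ([k1, k2, p1, p2, k3] as OpenCV has them; the pictures are not rectified), "origin" and "attitude" of the camera in the world. Camera axes: x right, y down, z forward; pixel columns grow to the right and rows downward; lengths in m; the calibration is good to about 2 mm. A picture is of the moment at which its call begins: read the wrist's pose just before it. camera_info takes no time and is no camera call; for the wrist camera it gives the pose at the moment of the call.
- ctrl.hand_in(): hands the job in; it is judged then, once.
Trained networks look in the newest picture that a camera, given by its name, has taken for a name from the list of things; names that differ only in an ending like _2 or _b are one class to them, and where a whole thing is asked for, a point or a joint stands for the part that bears it (a point fixed in the world has none). Each returns a list of dicts, best first, with "conf" (0 to 1); they miss things now and then, are a little off and sometimes report something else, mostly with a low value. They report only what shows in the picture. A call takes as long as a camera call.
- finder.boxes_of(camera, query): "location" ([column, row] in pixels, amid what is visible of it).
- finder.cut_out(camera, query): "mask" (480x640 bool, what is visible of it) and "location" ([column, row] in pixels, amid what is visible of it).
- finder.pinpoint(camera, query): "location" ([column, row] in pixels: a listed point, or the origin of a listed thing).
The state is a dict: "time_s": time; "qpos": joint angles; "joint_vel": joint speeds; "tau": joint torques, N m; "ee_pos": TCP position; "eef_rot": TCP orientation; "force": force on the tool from outside, world axes, zero at the start; "moment": the same for the moment, N m; "grip_width": finger opening in m; "grip_force": force on a finger pad.
Only numpy, scipy, OpenCV 4.12 (cv2) and the standard library are available. Lean on these libraries where they do the work, as an engineer would, in place of code of your own. Each camera call takes 0.05 s, during which the arm holds its last target. There are 200 camera calls.

### The job

Put the four loose rolls of tape away on the two post stands: the two rolls with the big hole go over the thick post and the two with the small hole over the thin post, and on each post the larger, wider roll lies at the bottom with the smaller, narrower one flat on top of it. Leave the coffee mug and the calculator where they are.

Things in the scene. Friction and masses are not known exactly. Their poses are not given: they have to be found in the camera images.
- big_wide_roll: Roll of grey tape on a cardboard core, lying flat: 66 mm outside diameter, 42 mm hole, 28 mm high, about 90 g. Origin at the centre of the roll (14 mm above its underside), z along the hole's axis. Belongs at the bottom on the thick post.
- big_narrow_roll: Roll of grey tape lying flat: 56 mm outside diameter, 42 mm hole, 16 mm high, about 40 g. Origin at the centre of the roll (8 mm above its underside), z along the hole's axis. Belongs on top of the big wide roll.
- small_wide_roll: Roll of grey tape lying flat: 50 mm outside diameter, 24 mm hole, 24 mm high, about 50 g. Origin at the centre of the roll (12 mm above its underside), z along the hole's axis. Belongs at the bottom on the thin post.
- small_narrow_roll: Roll of grey tape lying flat: 38 mm outside diameter, 24 mm hole, 14 mm high, about 30 g. Origin at the centre of the roll (7 mm above its underside), z along the hole's axis. Belongs on top of the small wide roll.
- thick_post_stand: Tape stand, cannot be shifted: round dark steel foot, 90 mm diameter and 10 mm thick, with an upright pale wooden post of 28 mm diameter at its centre; the post's top, with a bevelled edge, is 60 mm above the worktop. Origin at the centre of the underside, z up along the post.
- thin_post_stand: Tape stand, cannot be shifted: round dark steel foot, 90 mm diameter and 10 mm thick, with an upright pale wooden post of 10 mm diameter at its centre; the post's top is 54 mm above the worktop. Origin at the centre of the underside, z up along the post.
- coffee_mug: Speckled mug with handle, 95 mm high, 83 mm wide, 117 mm over the handle, standing to the left at the back of the worktop. Origin on the underside. To be left alone.
- calculator: Pocket calculator lying flat, 118 x 72 x 15 mm, in the middle at the back of the work area. Origin at the centre of its underside, x along its long side. To be left alone.

How it is judged:
At the end, for the whole second after the job is handed in: Thick post: big wide roll on the foot, big narrow roll on it. Thin post: small wide roll on the foot, small narrow roll on it. Each flat (0.08 rad), within 4 mm of its seated height and 10 mm of the post axis, at rest (under 0.02 m/s), not touched by the fingers (z of big_wide_roll in the frame of thick_post_stand between 0.02 and 0.028 m and horizontal distance between each of big_wide_roll, big_narrow_roll and thick_post_stand below 0.01 m and angle between the z axis of each of big_wide_roll, big_narrow_roll and the z axis of thick_post_stand, either way round below 0.08 rad and linear speed of each of big_wide_roll, big_narrow_roll, small_wide_roll, small_narrow_roll below 0.02 m/s and contact force between each of big_wide_roll, big_narrow_roll, small_wide_roll, small_narrow_roll and the fingers below 0.1 N and z of big_narrow_roll in the frame of thick_post_stand between 0.042 and 0.05 m and z of small_wide_roll in the frame of thin_post_stand between 0.018 and 0.026 m and horizontal distance between each of small_wide_roll, small_narrow_roll and thin_post_stand below 0.01 m and angle between the z axis of each of small_wide_roll, small_narrow_roll and the z axis of thin_post_stand, either way round below 0.08 rad and z of small_narrow_roll in the frame of thin_post_stand between 0.037 and 0.045 m).
It fails at once if the coffee mug was shifted by more than 25 mm or tipped (distance of coffee_mug from where it was at the start of the episode above 0.025 m or angle between coffee_mug's own z axis and vertical above 0.3 rad).
It fails at once if the calculator was shifted by more than 25 mm (distance of calculator from where it was at the start of the episode above 0.025 m).
It also fails if it takes over 90 s, if anything falls off the work surface, if the arm or the gripper's body presses on something with over 40 N, if the wrist force passes 120 N, or if a joint passes its speed limit or range.

## Working session

There is one attempt and no reset: what is moved stays moved. The work goes in short steps, Python scripts to look and compute and a tool call to move; the robot and the scene stay as the last step left them, time stands still between calls to the robot, and variables do not carry over. Pictures are saved under pics/ and viewed, at most 14 in all, crops included, and the job is handed in when it is done.

Besides the shell and the picture viewer there is one more tool, called after "Call:" by a JSON object that holds its "fn" and its "kwargs", one argument or row to a line. carry_out: Moves the arm, as the interface text tells. Its arguments: {"type":"object","properties":{"motion":{"type":"array","items":{"type":"array"}},"hand":{"type":"number"},"force":{"type":"number"}},"required":["motion"]}

```bash
mkdir -p pics; ls
cat > h.py <<'E'
import numpy as np, cv2
from station import ctrl, camera, camera_info, finder
from scipy.spatial.transform import Rotation as R
def att(ci):
    a=np.array(ci["attitude"],float)
    if a.shape==(3,3): return a
    return R.from_euler('xyz',a).as_matrix() if a.size==3 else R.from_quat(a).as_matrix()
def to_world(ci,px,d):
    K=np.array(ci["camera_matrix"]);px=np.array(px,float).reshape(-1,1,2)
    n=cv2.undistortPoints(px,K,np.array(ci["dist_coeffs"]))[:,0]
    d=np.atleast_1d(d); p=np.c_[n*d[:,None],d]
    return p@att(ci).T+np.array(ci["origin"])
def ray_at_z(ci,px,z):
    o=np.array(ci["origin"]);v=to_world(ci,px,[1.0])[0]-o
    return o+v*(z-o[2])/v[2]
NAMES="big_wide_roll big_narrow_roll small_wide_roll small_narrow_roll thick_post_stand thin_post_stand coffee_mug calculator".split()
E
python3 - <<'E'
from h import *
print(ctrl.get_obs())
for c in ["scene","top"]:
    ci=camera_info(c);print(c,ci)
    im,d=camera(c);cv2.imwrite(f"pics/{c}0.png",im)
    for n in NAMES:
        for r in finder.cut_out(c,n)[:3]:
            m=r["mask"]&(d>0);v,u=np.nonzero(m)
            if len(u)<10: continue
            P=to_world(ci,np.c_[u,v],d[v,u]);z=np.percentile(P[:,2],95)
            T=P[P[:,2]>z-.006]
            print(n,round(r["conf"],2),np.round(r["location"]),len(u),"ztop %.3f"%z,"mid",np.round((T[:,:2].min(0)+T[:,:2].max(0))/2,3),"ext",np.round(np.ptp(T[:,:2],axis=0),3))
E
```

```text
pics
{'time_s': 0.0, 'qpos': array([-1.38658260e+00,  3.00489053e-01,  1.52161414e+00, -4.08508739e-05,
        1.32065778e+00, -6.66216971e-02]), 'joint_vel': array([-0.00042171,  0.00093335, -0.00098991, -0.00274933, -0.00121186,
        0.0021707 ]), 'tau': array([ 9.70179208e-04, -5.31800723e+01, -3.52735341e+01,  7.08681252e-02,
        2.43313605e-02, -8.54640280e-05]), 'ee_pos': array([ 0.13643697, -0.53250178,  0.17876251]), 'eef_rot': array([-3.14042429e+00, -3.82977337e-05,  2.50845536e-01]), 'force': array([ 0.30150009, -0.04509566, -0.47737693]), 'moment': array([-0.05167123,  0.03202413,  0.01633954]), 'grip_force': 0.0, 'grip_width': 0.0935182856361729}
scene {'camera_matrix': array([[450.81465871,   0.        , 320.20906523],
       [  0.        , 450.81465871, 241.65101216],
       [  0.        ,   0.        ,   1.        ]]), 'dist_coeffs': array([-0.06388167,  0.        ,  0.        ,  0.        ,  0.        ]), 'origin': array([-0.17424231,  0.56632516,  0.57411381]), 'attitude': array([-2.09626312, -0.01037747, -2.21393641])}
big_wide_roll 0.74 [376. 224.] 422 zto
[... 1144 characters left out ...]
 -0.01481194, -1.5497796 ])}
big_wide_roll 0.69 [394. 212.] 390 ztop 0.030 mid [ 0.584 -0.201] ext [0.064 0.061]
big_narrow_roll 0.74 [267. 272.] 138 ztop 0.018 mid [0.425 0.107] ext [0.05 0.05]
big_narrow_roll 0.64 [318. 208.] 1284 ztop 0.016 mid [ 0.583 -0.002] ext [0.12  0.078]
small_wide_roll 0.75 [200. 256.] 260 ztop 0.026 mid [0.452 0.286] ext [0.048 0.046]
thick_post_stand 0.84 [445. 264.] 971 ztop 0.058 mid [ 0.45  -0.329] ext [0.023 0.026]
thin_post_stand 0.89 [350. 267.] 995 ztop 0.013 mid [ 0.444 -0.083] ext [0.088 0.086]
coffee_mug 0.91 [174. 197.] 1355 ztop 0.093 mid [0.594 0.358] ext [0.1   0.082]
calculator 0.93 [315. 206.] 1258 ztop 0.016 mid [ 0.583 -0.002] ext [0.12  0.078]
```

View pics/scene0.png

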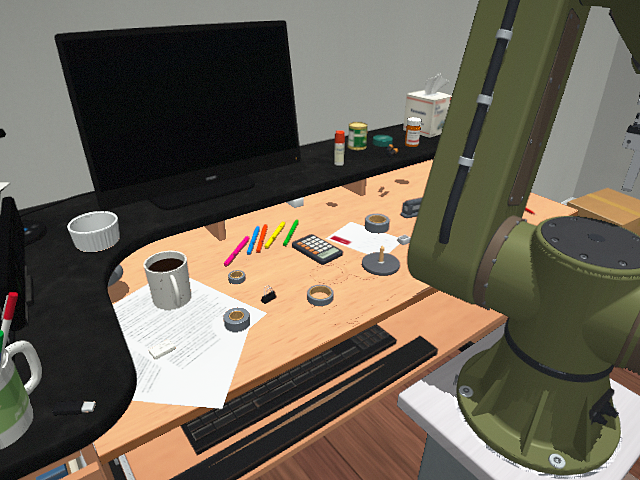

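View pics/top0.png

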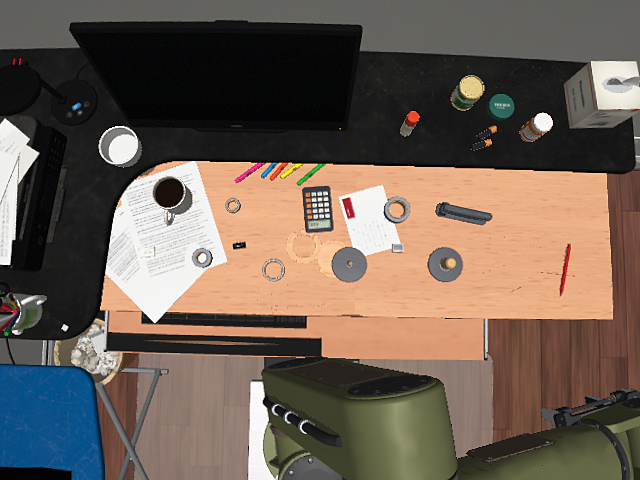

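The scene picture shows the loose rolls at (376,224), (320,295), (236,320) and (235,276), and the thin stand at (381,262). The top picture shows the same rolls at (397,209), (273,269), (202,257) and (233,205), with the stands at (349,264) and (445,264). This matches the depth measurements, and both views agree within about 4 mm. Next I turn the tool to yaw 0 and move over the desk.

Call:
{"fn": "carry_out", "kwargs": {
  "motion": [
    [[0.25, -0.1, -0.6], 0.02],
    [[0.6, -0.25, -0.75], 0.04],
    [[1.0, -0.43, -0.75], 0.04],
    [[1.0, -0.43, -0.75], 0.04],
    [[1.0, -0.43, -0.75], 0.04],
    [[1.0, -0.43, -0.75], 0.04],
    [[1.0, -0.43, -0.75], 0.04],
    [[1.0, -0.43, -0.75], 0.04]
  ],
  "hand": -1,
  "force": 15
}}

```text
time_s: 1.7
ee_pos: [0.3087, -0.3999, 0.329]
eef_rot: [-3.142, 0.0, 0.0]
force: [0.8, -0.2, -0.1]
grip_width: 0.0938
grip_force: 0.0
```

Call:
{"fn": "carry_out", "kwargs": {
  "motion": [
    [[0.75, -0.75, 0], 0],
    [[0.75, -0.75, 0], 0],
    [[0.75, -0.75, 0], 0],
    [[0.75, -0.75, 0], 0],
    [[0.75, -0.75, 0], 0],
    [[0.75, -0.75, 0], 0],
    [[0.75, -0.75, 0], 0]
  ]
}}

```text
time_s: 2.4
ee_pos: [0.458, -0.2513, 0.3288]
eef_rot: [-3.141, 0.001, -0.002]
force: [-0.2, 0.2, -0.1]
grip_width: 0.0941
grip_force: 0.0
```

```bash
cat > look.py <<'E'
from h import *
import sys
tag=sys.argv[1]; names=sys.argv[2:]
o=ctrl.get_obs();print("ee",np.round(o["ee_pos"],4),np.round(o["eef_rot"],3),"t",o["time_s"])
ci=camera_info("wrist");im,d=camera("wrist");cv2.imwrite(f"pics/{tag}.png",im)
print(ci["origin"],ci["attitude"])
for n in names:
    for r in finder.cut_out("wrist",n)[:2]:
        m=r["mask"]&(d>0);v,u=np.nonzero(m)
        if len(u)<10: continue
        P=to_world(ci,np.c_[u,v],d[v,u]);z=np.percentile(P[:,2],97)
        T=P[abs(P[:,2]-z)<.004]
        (cx,cy),rad=cv2.minEnclosingCircle(T[:,:2].astype(np.float32))
        print(n,round(r["conf"],2),np.round(r["location"]),len(u),"ztop %.4f"%z,"mid",np.round((T[:,:2].min(0)+T[:,:2].max(0))/2,4),"ext",np.round(np.ptp(T[:,:2],axis=0),3),"circ",round(cx,4),round(cy,4),round(2*rad,3))
E
python3 look.py w1 big_wide_roll thick_post_stand thin_post_stand
python3 - <<'E'
from h import *
ci=camera_info("top");im,d=camera("top")
for px in [(300,150),(420,150),(520,150),(520,200),(180,158)]:
    print(px,to_world(ci,[px],[d[px[1],px[0]]])[0].round(3))
E
```

```text
ee [ 0.458  -0.2513  0.3288] [-3.141e+00  1.000e-03 -2.000e-03] t 2.4
[ 0.53364367 -0.25209831  0.53496395] [ 2.87830861e+00  3.48715106e-04 -1.57254662e+00]
big_wide_roll 0.82 [279.  84.] 1497 ztop 0.0304 mid [ 0.5864 -0.2003] ext [0.064 0.065] circ 0.5864 -0.2003 0.066
thick_post_stand 0.63 [380. 199.] 3063 ztop 0.0608 mid [ 0.4503 -0.3272] ext [0.025 0.024] circ 0.4504 -0.327 0.026
thin_post_stand 0.73 [210. 198.] 3016 ztop 0.0215 mid [ 0.4464 -0.0842] ext [0.008 0.005] circ 0.4464 -0.0835 0.009
(300, 150) [0.7   0.045 0.13 ]
(420, 150) [ 0.707 -0.237  0.133]
(520, 150) [ 0.717 -0.48   0.13 ]
(520, 200) [ 0.479 -0.24   0.662]
(180, 158) [0.35  0.023 1.254]
```

Call:
{"fn": "carry_out", "kwargs": {
  "motion": [
    [[0.64, -0.255, 0.3], 0],
    [[0.64, -0.255, 0.7], 0],
    [[0.64, -0.255, 0.95], 0],
    [[0.64, -0.255, 0.95], 0],
    [[0.64, -0.255, 0.95], 0],
    [[0.64, -0.255, 0.95], 0],
    [[0.64, -0.255, 0.95], 0],
    [[0.64, -0.255, 0.95], 0]
  ]
}}

```text
time_s: 3.45
ee_pos: [0.5873, -0.2001, 0.1421]
eef_rot: [3.14, -0.003, -0.001]
force: [-0.4, -0.3, 0.2]
grip_width: 0.0939
grip_force: 0.0
```

Call:
{"fn": "carry_out", "kwargs": {
  "motion": [
    [[0, 0, 0.2], 0],
    [[0, 0, 0.4], 0],
    [[0, 0, 0.55], 0],
    [[0, 0, 0.62], 0],
    [[0, 0, 0.65], 0],
    [[0, 0, 0.67], 0],
    [[0, 0, 0.67], 0],
    [[0, 0, 0.67], 0]
  ]
}}

```text
time_s: 4.25
ee_pos: [0.5877, -0.1993, 0.0067]
eef_rot: [3.141, -0.002, -0.001]
force: [-0.1, -0.6, 0.7]
grip_width: 0.0939
grip_force: 0.0
```

Call:
{"fn": "carry_out", "kwargs": {
  "motion": [
    [[0, 0, 0], 0],
    [[0, 0, 0], 0],
    [[0, 0, 0], 0],
    [[0, 0, 0], 0],
    [[0, 0, 0], 0],
    [[0, 0, 0], 0]
  ],
  "hand": 1,
  "force": 15
}}

```text
time_s: 4.85
ee_pos: [0.587, -0.199, 0.0053]
eef_rot: [3.142, -0.0, -0.001]
force: [-0.8, -0.5, -0.5]
grip_width: 0.0492
grip_force: 0.0
```

```bash
python3 look.py w2 big_wide_roll; python3 -c "
from h import *
im,d=camera('top');cv2.imwrite('pics/t2.png',cv2.resize(im[140:320,300:500],None,fx=3,fy=3))"
```

```text
ee [ 0.587  -0.199   0.0053] [ 3.142e+00 -0.000e+00 -1.000e-03] t 4.85
[ 0.66244148 -0.19968025  0.21151465] [ 2.87918469e+00  1.95078150e-04 -1.57126892e+00]
big_wide_roll 0.87 [326. 298.] 8132 ztop 0.0298 mid [ 0.5867 -0.2009] ext [0.065 0.063] circ 0.5864 -0.2003 0.066
```

View pics/w2.png

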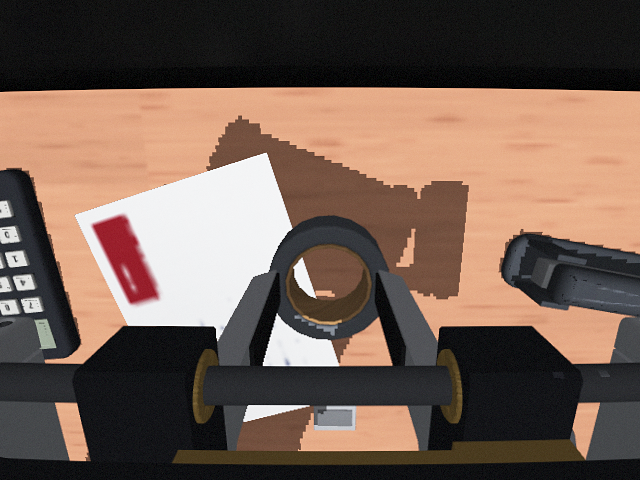

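Run:
```python
from h import *
ci=camera_info("wrist");im,d=camera("wrist")
for p in [(262,290),(250,320),(240,350),(275,275),(390,290),(405,320),(375,300),(280,290)]:
    print(p,to_world(ci,[p],[d[p[1],p[0]]])[0].round(4))
# all points near fingers 
v,u=np.mgrid[240:345,200:460];v=v.ravel();u=u.ravel()
P=to_world(ci,np.c_[u,v],d[v,u])
K=ci["camera_matrix"]
for X in [(.587,-.199,.005),(.587,-.199+.0246,.005),(.587,-.199-.0246,.005)]:
    q=(np.array(X)-ci["origin"])@att(ci);print(X,(K@(q/q[2]))[:2].round(0))
print(K[0,0],ctrl.get_obs()["grip_width"],ctrl.get_obs()["grip_force"])
im,d=camera("scene");cv2.imwrite("pics/s2.png",cv2.resize(im[150:300,300:500],None,fx=3.5,fy=3.5))
```

```text
(262, 290) [ 0.5961 -0.1704  0.0574]
(250, 320) [ 0.5965 -0.1709  0.0864]
(240, 350) [ 0.6147 -0.1794  0.1356]
(275, 275) [ 0.5963 -0.1738  0.0392]
(390, 290) [ 0.5967 -0.2275  0.0589]
(405, 320) [ 0.5965 -0.2287  0.0865]
(375, 300) [ 0.5951 -0.2201  0.0658]
(280, 290) [ 0.5964 -0.1786  0.0581]
(0.587, -0.199, 0.005) [326. 269.]
(0.587, -0.1744, 0.005) [284. 269.]
(0.587, -0.22360000000000002, 0.005) [368. 269.]
371.2112269997176 0.033326130274746096 0.0
```

View pics/t2.png

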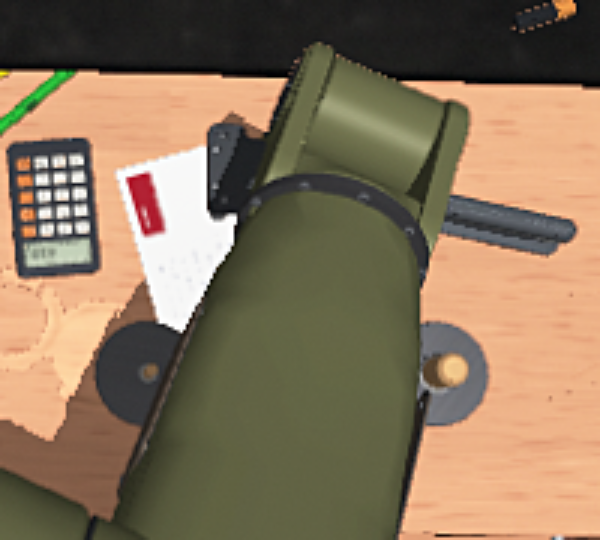

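Run:
```python
from h import *
o=ctrl.get_obs();print(o["grip_width"],o["grip_force"],o["ee_pos"],o["force"],o["time_s"])
ci=camera_info("wrist");im,d=camera("wrist");cv2.imwrite("pics/w3.png",cv2.resize(im[200:380,200:460],None,fx=3,fy=3))
K=ci["camera_matrix"]
for z in (.005,.02,.03,.04,.06):
    q=(np.array([.595,-.199,z])-ci["origin"])@att(ci);print(z,(K@(q/q[2]))[:2].round(0))
```

```text
0.029344918835598737 0.0 [ 0.58699014 -0.19897355  0.00533418] [-0.58705089 -0.52242551 -0.03966795] 5.1
0.005 [326. 256.]
0.02 [326. 265.]
0.03 [326. 271.]
0.04 [326. 278.]
0.06 [326. 295.]
```

View pics/w3.png

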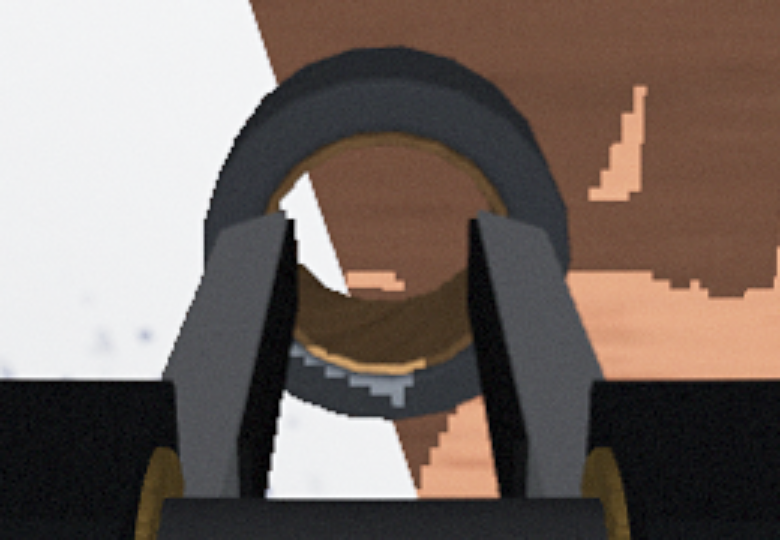

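View pics/s2.png

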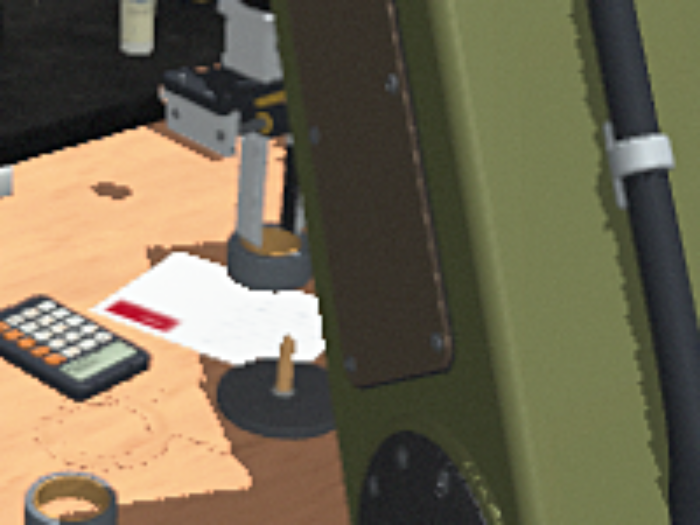

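The gripper closed with no force. The wrist crop puts the fingertips at about row 271, which is z ≈ 0.03, so they sit just above the roll although the state reports TCP z = 0.005. I'll measure the fingertip height from depth.

Run:
```python
from h import *
o=ctrl.get_obs();print(o["grip_width"],o["ee_pos"])
ci=camera_info("wrist");im,d=camera("wrist")
v,u=np.mgrid[240:345,200:460];v=v.ravel();u=u.ravel()
P=to_world(ci,np.c_[u,v],d[v,u])
for s in (1,-1):
    m=(abs(P[:,0]-.596)<.002)&(P[:,2]>.0325)&(P[:,2]<.1)&(s*(P[:,1]+.2)>0.005)&(abs(P[:,1]+.2)<.05)
    Q=P[m];print(m.sum(),np.sort(Q[:,2])[:6].round(4),Q[:,1].min().round(4),Q[:,1].max().round(4))
# table and calc of heights by wrist
T=P[(v>245)&(v<330)&(u>425)];print("table z",np.median(T[:,2]))
for r in range(266,282,2): print(r,[tuple(to_world(ci,[(c,r)],[d[r,c]])[0].round(4)) for c in (288,366)])
```

```text
0.0253607010082484 [ 0.58697847 -0.19898128  0.00532167]
1924 [0.0327 0.033  0.0331 0.0331 0.0335 0.0337] -0.1872 -0.1747
1886 [0.0329 0.0331 0.0334 0.0338 0.0339 0.0339] -0.2245 -0.2121
table z 0.0008277544585777868
266 [(np.float64(0.5971), np.float64(-0.1792), np.float64(0.0281)), (np.float64(0.5972), np.float64(-0.2199), np.float64(0.0284))]
268 [(np.float64(0.5961), np.float64(-0.1792), np.float64(0.0285)), (np.float64(0.5964), np.float64(-0.2199), np.float64(0.0294))]
270 [(np.float64(0.5948), np.float64(-0.1791), np.float64(0.028)), (np.float64(0.595), np.float64(-0.22), np.float64(0.0285))]
272 [(np.float64(0.592), np.float64(-0.1785), np.float64(0.0235)), (np.float64(0.5946), np.float64(-0.2198), np.float64(0.0305))]
274 [(np.float64(0.596), np.float64(-0.18), np.float64(0.037)), (np.float64(0.5963), np.float64(-0.219), np.float64(0.0378))]
276 [(np.float64(0.5963), np.float64(-0.1804), np.float64(0.0404)), (np.float64(0.5963), np.float64(-0.2187), np.float64(0.0406))]
278 [(np.float64(0.5965), np.float64(-0.1807), np.float64(0.0437)), (np.float64(0.5964), np.float64(-0.2184), np.float64(0.0436))]
280 [(np.float64(0.5964), np.float64(-0.181), np.float64(0.0461)), (np.float64(0.5966), np.float64(-0.2181), np.float64(0.0465))]
```

The fingertips really are at z ≈ 0.032: the wrist camera reads the table at 0.001, and the fingers closed over a 28 mm roll with no force. So the real tip is about 27 mm above the reported TCP. I'll open, descend by that amount in guarded steps and re-measure.

Call:
{"fn": "carry_out", "kwargs": {
  "motion": [
    [[0, 0, 0], 0],
    [[0, 0, 0], 0],
    [[0, 0, 0], 0],
    [[0, 0, 0], 0],
    [[0, 0, 0], 0],
    [[0, 0, 0], 0],
    [[0, 0, 0], 0],
    [[0, 0, 0], 0],
    [[0, 0, 0], 0]
  ],
  "hand": -1
}}

```text
time_s: 6.1
ee_pos: [0.587, -0.199, 0.0053]
eef_rot: [-3.142, 0.0, -0.001]
force: [-0.1, -0.4, 0.0]
grip_width: 0.0902
grip_force: 0.0
```

Call:
{"fn": "carry_out", "kwargs": {
  "motion": [
    [[0, 0, 0.04], 0],
    [[0, 0, 0.08], 0],
    [[0, 0, 0.1], 0],
    [[0, 0, 0.11], 0],
    [[0, 0, 0.11], 0],
    [[0, 0, 0.11], 0]
  ]
}}

```text
time_s: 6.7
ee_pos: [0.5871, -0.199, -0.0165]
eef_rot: [3.142, -0.0, -0.001]
force: [-0.6, 0.7, -0.5]
grip_width: 0.094
grip_force: 0.0
```

```bash
cat > tip.py <<'E'
from h import *
o=ctrl.get_obs();e=o["ee_pos"];print("w",o["grip_width"],"gf",o["grip_force"],"ee",e.round(4),"F",o["force"].round(1),"t",o["time_s"])
ci=camera_info("wrist");im,d=camera("wrist")
v,u=np.mgrid[200:345,120:520];v=v.ravel();u=u.ravel()
P=to_world(ci,np.c_[u,v],d[v,u])
for s in (1,-1):
    m=(abs(P[:,0]-e[0]-.0095)<.002)&(P[:,2]>e[2]+.016)&(P[:,2]<.1+e[2])&(s*(P[:,1]-e[1])>o["grip_width"]/2-.003)&(s*(P[:,1]-e[1])<o["grip_width"]/2+.012)
    Q=P[m];print(m.sum(),"tip z",np.sort(Q[:,2])[[1,3,5,9]].round(4),"y",Q[:,1].min().round(4),Q[:,1].max().round(4))
E
python3 tip.py
```

```text
w 0.09404789381077437 gf 0.0 ee [ 0.5871 -0.199  -0.0165] F [-0.6  0.7 -0.5] t 6.7
2569 tip z [0.0003 0.0004 0.0005 0.0006] y -0.155 -0.1401
2444 tip z [-0.0004 -0.0003 -0.0002 -0.    ] y -0.2581 -0.2431
```

Call:
{"fn": "carry_out", "kwargs": {
  "motion": [
    [[0, 0, 0.01], 0],
    [[0, 0, 0.02], 0],
    [[0, 0, 0.025], 0],
    [[0, 0, 0.025], 0]
  ]
}}

```text
time_s: 7.15
ee_pos: [0.5869, -0.1989, -0.0219]
eef_rot: [-3.141, 0.0, -0.001]
force: [-0.8, -1.0, 0.2]
grip_width: 0.0939
grip_force: 0.0
```

Call:
{"fn": "carry_out", "kwargs": {
  "motion": [
    [[0, 0, 0], 0],
    [[0, 0, 0], 0],
    [[0, 0, 0], 0],
    [[0, 0, 0], 0],
    [[0, 0, 0], 0],
    [[0, 0, 0], 0]
  ],
  "hand": 1,
  "force": 15
}}

```text
time_s: 7.75
ee_pos: [0.587, -0.199, -0.0216]
eef_rot: [3.142, -0.0, -0.001]
force: [-1.1, 0.1, 0.3]
grip_width: 0.0648
grip_force: 15.0
```

Run:
```python
from h import *
o=ctrl.get_obs();e=o["ee_pos"];print(o["grip_width"],o["grip_force"],e,o["force"])
ci=camera_info("wrist");im,d=camera("wrist")
print(*[r["location"] for r in finder.boxes_of("wrist","big_wide_roll")[:1]])
for c in (265,270,385):
    print(c,[tuple(to_world(ci,[(c,r)],[d[r,c]])[0].round(3)) for r in range(256,290,4)])
```

```text
0.0648021066188236 15.000089854001999 [ 0.58703131 -0.19900993 -0.02159543] [-1.11793053  0.11163251  0.29174394]
[325.3, 320.2]
265 [(np.float64(0.603), np.float64(-0.168), np.float64(0.002)), (np.float64(0.601), np.float64(-0.167), np.float64(0.002)), (np.float64(0.598), np.float64(-0.167), np.float64(0.002)), (np.float64(0.596), np.float64(-0.167), np.float64(0.001)), (np.float64(0.601), np.float64(-0.17), np.float64(0.021)), (np.float64(0.602), np.float64(-0.172), np.float64(0.028)), (np.float64(0.6), np.float64(-0.172), np.float64(0.029)), (np.float64(0.598), np.float64(-0.172), np.float64(0.029)), (np.float64(0.596), np.float64(-0.172), np.float64(0.029))]
270 [(np.float64(0.603), np.float64(-0.17), np.float64(0.001)), (np.float64(0.601), np.float64(-0.17), np.float64(0.001)), (np.float64(0.604), np.float64(-0.172), np.float64(0.017)), (np.float64(0.606), np.float64(-0.174), np.float64(0.027)), (np.float64(0.604), np.float64(-0.174), np.float64(0.029)), (np.float64(0.602), np.float64(-0.174), np.float64(0.029)), (np.float64(0.6), np.float64(-0.174), np.float64(0.029)), (np.float64(0.598), np.float64(-0.174), np.float64(0.028)), (np.float64(0.597), np.float64(-0.174), np.float64(0.029))]
385 [(np.float64(0.602), np.float64(-0.23), np.float64(-0.0)), (np.float64(0.6), np.float64(-0.23), np.float64(0.001)), (np.float64(0.605), np.float64(-0.227), np.float64(0.02)), (np.float64(0.606), np.float64(-0.225), np.float64(0.029)), (np.float64(0.604), np.float64(-0.226), np.float64(0.029)), (np.float64(0.602), np.float64(-0.226), np.float64(0.029)), (np.float64(0.6), np.float64(-0.226), np.float64(0.029)), (np.float64(0.598), np.float64(-0.226), np.float64(0.029)), (np.float64(0.596), np.float64(-0.226), np.float64(0.029))]
```

Call:
{"fn": "carry_out", "kwargs": {
  "motion": [
    [[0, 0, -0.1], 0],
    [[0, 0, -0.25], 0],
    [[0, 0, -0.4], 0],
    [[0, 0, -0.46], 0],
    [[0, 0, -0.46], 0],
    [[0, 0, -0.46], 0]
  ]
}}

```text
time_s: 8.45
ee_pos: [0.5864, -0.1987, 0.0689]
eef_rot: [-3.141, 0.002, -0.001]
force: [-0.4, 0.1, -1.4]
grip_width: 0.065
grip_force: 15.0
```

Call:
{"fn": "carry_out", "kwargs": {
  "motion": [
    [[-0.15, 0.15, 0], 0],
    [[-0.35, 0.33, 0], 0],
    [[-0.55, 0.53, 0], 0],
    [[-0.68, 0.645, 0], 0],
    [[-0.68, 0.645, 0], 0],
    [[-0.68, 0.645, 0], 0],
    [[-0.68, 0.645, 0], 0],
    [[-0.68, 0.645, 0], 0]
  ]
}}

```text
time_s: 9.25
ee_pos: [0.4516, -0.3269, 0.0698]
eef_rot: [-3.141, 0.001, 0.001]
force: [1.0, 0.2, -0.7]
grip_width: 0.0644
grip_force: 15.0
```

```bash
python3 look.py w4 big_wide_roll thick_post_stand
```

```text
ee [ 0.4516 -0.3269  0.0698] [-3.141e+00  1.000e-03  1.000e-03] t 9.25
[ 0.52712532 -0.32764064  0.27589397] [ 2.87863807e+00  7.72418716e-04 -1.56970574e+00]
big_wide_roll 0.89 [327. 322.] 12093 ztop 0.1211 mid [ 0.4517 -0.3274] ext [0.064 0.064] circ 0.4508 -0.3275 0.066
thick_post_stand 0.91 [324. 223.] 6744 ztop 0.0608 mid [ 0.4443 -0.3275] ext [0.012 0.024] circ 0.4467 -0.3275 0.024
thick_post_stand 0.53 [325. 321.] 12310 ztop 0.1211 mid [ 0.4517 -0.3276] ext [0.064 0.065] circ 0.4508 -0.3275 0.066
```

View pics/w4.png

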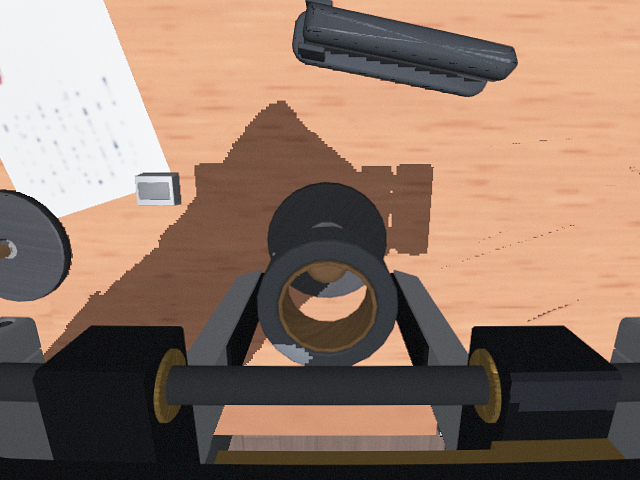

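The roll is held level at (326,305), with the post under it at (330,270). Offset from the post axis is about 1 mm, so I lower it and release.

Call:
{"fn": "carry_out", "kwargs": {
  "motion": [
    [[0, 0, 0.1], 0],
    [[0, 0, 0.2], 0],
    [[0, 0, 0.3], 0],
    [[0, 0, 0.36], 0],
    [[0, 0, 0.385], 0],
    [[0, 0, 0.4], 0],
    [[0, 0, 0.4], 0],
    [[0, 0, 0.4], 0]
  ]
}}

```text
time_s: 10.2
ee_pos: [0.4513, -0.3282, -0.0089]
eef_rot: [3.141, -0.001, -0.0]
force: [1.3, -0.0, -1.2]
grip_width: 0.0647
grip_force: 15.0
```

Call:
{"fn": "carry_out", "kwargs": {
  "motion": [
    [[0, 0, 0], 0],
    [[0, 0, 0], 0],
    [[0, 0, 0], 0],
    [[0, 0, 0], 0],
    [[0, 0, 0], 0],
    [[0, 0, 0], 0]
  ],
  "hand": -1
}}

```text
time_s: 10.8
ee_pos: [0.4509, -0.3279, -0.0096]
eef_rot: [3.142, -0.0, -0.001]
force: [-0.2, 0.2, 0.6]
grip_width: 0.0943
grip_force: 0.0
```

Call:
{"fn": "carry_out", "kwargs": {
  "motion": [
    [[0, 0, -0.2], 0],
    [[0, 0, -0.45], 0],
    [[0, 0, -0.7], 0],
    [[0, 0, -0.95], 0],
    [[0, 0, -1.0], 0],
    [[0, 0, -1.0], 0],
    [[0, 0, -1.0], 0]
  ]
}}

```text
time_s: 11.5
ee_pos: [0.4505, -0.3276, 0.1887]
eef_rot: [-3.14, 0.002, -0.001]
force: [-0.6, 0.4, -1.0]
grip_width: 0.0938
grip_force: 0.0
```

```bash
python3 look.py w5 big_wide_roll thick_post_stand
```

```text
ee [ 0.4505 -0.3276  0.1887] [-3.14e+00  2.00e-03 -1.00e-03] t 11.5
[ 0.52625965 -0.32853282  0.39481101] [ 2.87761080e+00  1.51327148e-03 -1.57128890e+00]
big_wide_roll 0.92 [340. 227.] 2314 ztop 0.0401 mid [ 0.4506 -0.3294] ext [0.064 0.064] circ 0.4505 -0.3292 0.066
thick_post_stand 0.88 [324. 208.] 2948 ztop 0.0612 mid [ 0.4506 -0.3279] ext [0.025 0.024] circ 0.4505 -0.3275 0.026
```

Call:
{"fn": "carry_out", "kwargs": {
  "motion": [
    [[-0.06, -0.25, 0], 0],
    [[-0.12, -0.5, 0], 0],
    [[-0.12, -0.75, 0], 0],
    [[-0.12, -1, 0], 0],
    [[-0.12, -1, 0], 0]
  ]
}}

```text
time_s: 12.15
ee_pos: [0.4266, -0.1238, 0.1898]
eef_rot: [-3.141, 0.001, 0.004]
force: [-0.2, -0.4, -0.5]
grip_width: 0.0939
grip_force: 0.0
```

Call:
{"fn": "carry_out", "kwargs": {
  "motion": [
    [[0, -0.25, 0], 0],
    [[0, -0.5, 0], 0],
    [[0, -0.75, 0], 0],
    [[0, -1, 0], 0],
    [[0, -1, 0], 0],
    [[0, -1, 0], 0],
    [[0, -1, 0], 0]
  ]
}}

```text
time_s: 12.85
ee_pos: [0.4272, 0.071, 0.1899]
eef_rot: [3.141, 0.001, -0.002]
force: [0.0, 0.1, -0.2]
grip_width: 0.0942
grip_force: 0.0
```

```bash
python3 look.py w6 big_narrow_roll small_wide_roll small_narrow_roll thin_post_stand
```

```text
ee [0.4272 0.071  0.1899] [ 3.141e+00  1.000e-03 -2.000e-03] t 12.85
[0.50282569 0.07029517 0.39597854] [ 2.87829937e+00 -1.11495872e-04 -1.57237861e+00]
big_narrow_roll 0.88 [282. 222.] 1270 ztop 0.0180 mid [0.4271 0.1081] ext [0.055 0.055] circ 0.4269 0.108 0.056
big_narrow_roll 0.72 [164.  42.] 1051 ztop 0.0163 mid [0.5884 0.2165] ext [0.036 0.037] circ 0.5893 0.2168 0.038
small_wide_roll 0.76 [112. 189.] 2045 ztop 0.0261 mid [0.4528 0.2877] ext [0.048 0.05 ] circ 0.4532 0.2876 0.051
small_narrow_roll 0.87 [166.  45.] 1110 ztop 0.0163 mid [0.5889 0.2165] ext [0.037 0.037] circ 0.5885 0.2171 0.039
thin_post_stand 0.96 [472. 189.] 5751 ztop 0.0239 mid [ 0.446  -0.0796] ext [0.009 0.006] circ 0.446 -0.0809 0.01
```

View pics/w6.png

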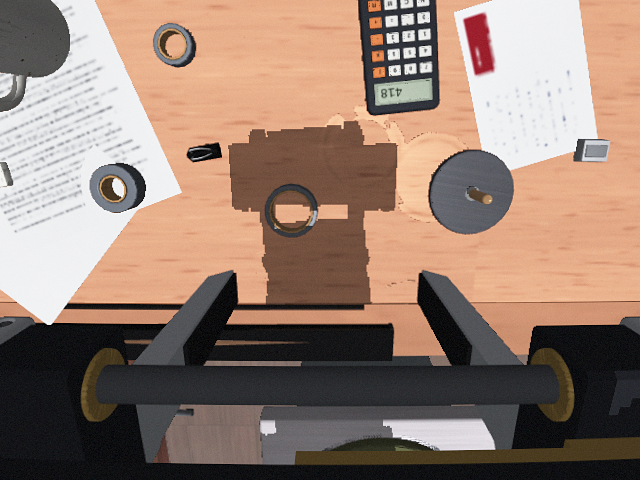

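The wrist picture shows the big narrow roll at (291,210), the small wide roll at (118,187), the small narrow roll at (174,44) and the thin stand at (471,192). Next is the big narrow roll.

Call:
{"fn": "carry_out", "kwargs": {
  "motion": [
    [[0, -0.18, 0.2], 0],
    [[0, -0.18, 0.45], 0],
    [[0, -0.18, 0.7], 0],
    [[0, -0.18, 0.85], 0],
    [[0, -0.18, 0.85], 0],
    [[0, -0.18, 0.85], 0]
  ]
}}

```text
time_s: 13.7
ee_pos: [0.4276, 0.1078, 0.0213]
eef_rot: [-3.142, -0.0, -0.001]
force: [-0.4, 0.1, 0.9]
grip_width: 0.0944
grip_force: 0.0
```

Call:
{"fn": "carry_out", "kwargs": {
  "motion": [
    [[0, 0, 0.06], 0],
    [[0, 0, 0.12], 0],
    [[0, 0, 0.16], 0],
    [[0, 0, 0.19], 0],
    [[0, 0, 0.21], 0],
    [[0, 0, 0.22], 0],
    [[0, 0, 0.22], 0]
  ]
}}

```text
time_s: 14.4
ee_pos: [0.4271, 0.1081, -0.0238]
eef_rot: [3.142, 0.0, -0.001]
force: [-0.9, 0.3, -0.5]
grip_width: 0.0942
grip_force: 0.0
```

Call:
{"fn": "carry_out", "kwargs": {
  "motion": [
    [[0, 0, 0], 0],
    [[0, 0, 0], 0],
    [[0, 0, 0], 0],
    [[0, 0, 0], 0],
    [[0, 0, 0], 0],
    [[0, 0, 0], 0],
    [[0, 0, 0], 0]
  ],
  "hand": 1,
  "force": 15
}}

```text
time_s: 15.1
ee_pos: [0.4272, 0.1081, -0.0236]
eef_rot: [-3.142, -0.0, -0.001]
force: [-0.5, -0.4, 0.7]
grip_width: 0.0523
grip_force: 15.0
```

Call:
{"fn": "carry_out", "kwargs": {
  "motion": [
    [[0, 0, -0.05], 0],
    [[0, 0, -0.15], 0],
    [[0, 0, -0.3], 0],
    [[0, 0, -0.45], 0],
    [[0, 0, -0.52], 0],
    [[0, 0, -0.52], 0],
    [[0, 0, -0.52], 0]
  ]
}}

```text
time_s: 15.8
ee_pos: [0.4269, 0.1081, 0.0802]
eef_rot: [-3.142, -0.0, -0.001]
force: [0.0, 0.7, -0.3]
grip_width: 0.0528
grip_force: 15.0
```

```bash
python3 look.py w7 big_narrow_roll
```

```text
ee [0.4269 0.1081 0.0802] [-3.142e+00 -0.000e+00 -1.000e-03] t 15.8
[0.5023808  0.10736216 0.28637022] [ 2.87926731e+00  1.78421166e-04 -1.57127414e+00]
big_narrow_roll 0.85 [328. 322.] 5571 ztop 0.1215 mid [0.4273 0.1072] ext [0.055 0.053] circ 0.4269 0.1075 0.056
```

View pics/w7.png

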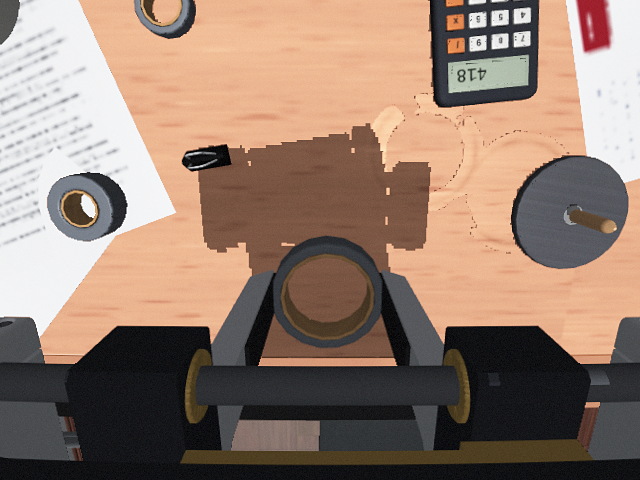

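The roll is held level at (328,292), top at z ≈ 0.12. I carry it to the thick post.

Call:
{"fn": "carry_out", "kwargs": {
  "motion": [
    [[0.05, 0.15, 0], 0],
    [[0.118, 0.35, 0], 0],
    [[0.118, 0.6, 0], 0],
    [[0.118, 0.85, 0], 0],
    [[0.118, 1, 0], 0],
    [[0.118, 1, 0], 0]
  ]
}}

```text
time_s: 16.5
ee_pos: [0.45, -0.0947, 0.0794]
eef_rot: [-3.141, 0.002, -0.004]
force: [-0.2, 1.4, -0.3]
grip_width: 0.0524
grip_force: 15.0
```

Call:
{"fn": "carry_out", "kwargs": {
  "motion": [
    [[0, 0.2, 0], 0],
    [[0, 0.45, 0], 0],
    [[0, 0.7, 0], 0],
    [[0, 0.9, 0], 0],
    [[0, 1, 0], 0],
    [[0, 1, 0], 0]
  ]
}}

```text
time_s: 17.1
ee_pos: [0.4501, -0.2931, 0.0792]
eef_rot: [-3.141, 0.001, -0.003]
force: [-0.3, 0.4, -0.7]
grip_width: 0.0525
grip_force: 15.0
```

Call:
{"fn": "carry_out", "kwargs": {
  "motion": [
    [[0, 0.1, 0], 0],
    [[0, 0.178, 0], 0],
    [[0, 0.178, 0], 0],
    [[0, 0.178, 0], 0],
    [[0, 0.178, 0], 0]
  ]
}}

```text
time_s: 17.6
ee_pos: [0.4507, -0.3266, 0.0802]
eef_rot: [-3.141, 0.0, 0.0]
force: [-0.5, 0.6, 0.2]
grip_width: 0.0524
grip_force: 15.0
```

```bash
python3 look.py w8 big_narrow_roll thick_post_stand
```

```text
ee [ 0.4507 -0.3266  0.0802] [-3.141  0.     0.   ] t 17.6
[ 0.52612034 -0.32731199  0.28639492] [ 2.87896502e+00  5.35512409e-04 -1.57066437e+00]
big_narrow_roll 0.55 [329. 321.] 5718 ztop 0.1215 mid [ 0.4512 -0.3273] ext [0.055 0.052] circ 0.4508 -0.3276 0.056
thick_post_stand 0.6 [326. 226.] 4392 ztop 0.0611 mid [ 0.4449 -0.3278] ext [0.013 0.023] circ 0.447 -0.3278 0.024
```

Call:
{"fn": "carry_out", "kwargs": {
  "motion": [
    [[0, 0, 0.08], 0],
    [[0, 0, 0.16], 0],
    [[0, 0, 0.23], 0],
    [[0, 0, 0.28], 0],
    [[0, 0, 0.31], 0],
    [[0, 0, 0.32], 0],
    [[0, 0, 0.32], 0],
    [[0, 0, 0.32], 0]
  ]
}}

```text
time_s: 18.55
ee_pos: [0.4508, -0.3277, 0.0169]
eef_rot: [3.141, -0.001, -0.001]
force: [0.6, -0.1, 0.7]
grip_width: 0.0524
grip_force: 15.0
```

Call:
{"fn": "carry_out", "kwargs": {
  "motion": [
    [[0, 0, 0], 0],
    [[0, 0, 0], 0],
    [[0, 0, 0], 0],
    [[0, 0, 0], 0],
    [[0, 0, 0], 0],
    [[0, 0, 0], 0]
  ],
  "hand": -1
}}

```text
time_s: 19.15
ee_pos: [0.4505, -0.3275, 0.0164]
eef_rot: [3.142, -0.0, -0.0]
force: [0.8, -0.6, -0.7]
grip_width: 0.0937
grip_force: 0.0
```

Call:
{"fn": "carry_out", "kwargs": {
  "motion": [
    [[0, 0, -0.15], 0],
    [[0, 0, -0.35], 0],
    [[0, 0, -0.6], 0],
    [[0, 0, -0.85], 0],
    [[0, 0, -0.85], 0],
    [[0, 0, -0.85], 0]
  ]
}}

```text
time_s: 19.75
ee_pos: [0.4507, -0.3277, 0.187]
eef_rot: [3.14, -0.001, -0.0]
force: [-0.3, 0.4, -0.8]
grip_width: 0.0939
grip_force: 0.0
```

```bash
python3 look.py w9 big_narrow_roll big_wide_roll thick_post_stand
```

```text
ee [ 0.4507 -0.3277  0.187 ] [ 3.14e+00 -1.00e-03 -0.00e+00] t 19.75
[ 0.52587853 -0.32812663  0.39329362] [ 2.88062063e+00 -9.86498744e-04 -1.57126534e+00]
big_narrow_roll 0.63 [326. 237.] 1381 ztop 0.0561 mid [ 0.4508 -0.3288] ext [0.055 0.055] circ 0.4507 -0.3287 0.056
big_wide_roll 0.9 [339. 192.] 776 ztop 0.0404 mid [ 0.4574 -0.3299] ext [0.051 0.064] circ 0.4524 -0.3297 0.064
big_wide_roll 0.73 [ 99. 212.] 5400 ztop 0.0369 mid [ 0.4458 -0.0834] ext [0.01  0.006] circ 0.4458 -0.0837 0.01
thick_post_stand 0.86 [324. 211.] 3162 ztop 0.0612 mid [ 0.4507 -0.3274] ext [0.025 0.024] circ 0.4506 -0.3274 0.026
```

View pics/w9.png

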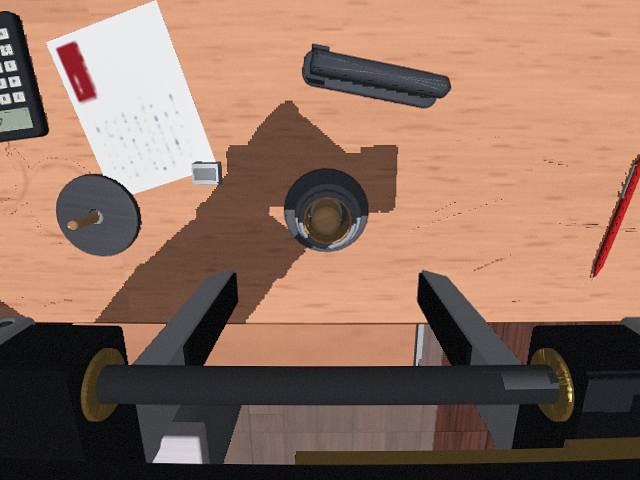

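The thick post is done: the narrow roll is seated at (326,218), top 0.054 after the camera's 2 mm bias. Now the small wide roll.

Call:
{"fn": "carry_out", "kwargs": {
  "motion": [
    [[0, -0.25, 0], 0],
    [[0, -0.5, 0], 0],
    [[0.0125, -0.75, 0], 0],
    [[0.0125, -1, 0], 0],
    [[0.0125, -1, 0], 0]
  ]
}}

```text
time_s: 20.45
ee_pos: [0.4528, -0.1231, 0.1857]
eef_rot: [-3.14, 0.001, 0.004]
force: [-1.1, -0.3, -0.9]
grip_width: 0.094
grip_force: 0.0
```

Call:
{"fn": "carry_out", "kwargs": {
  "motion": [
    [[0, -0.25, 0], 0],
    [[0, -0.5, 0], 0],
    [[0, -0.75, 0], 0],
    [[0, -1, 0], 0],
    [[0, -1, 0], 0]
  ]
}}

```text
time_s: 20.95
ee_pos: [0.4527, 0.0766, 0.1856]
eef_rot: [-3.141, 0.001, 0.005]
force: [-0.7, -0.8, -0.1]
grip_width: 0.0939
grip_force: 0.0
```

Call:
{"fn": "carry_out", "kwargs": {
  "motion": [
    [[0, -0.25, 0], 0],
    [[0, -0.5, 0], 0],
    [[0, -0.75, 0], 0],
    [[0, -1, 0], 0],
    [[0, -1, 0], 0],
    [[0, -1, 0], 0],
    [[0, -1, 0], 0]
  ]
}}

```text
time_s: 21.65
ee_pos: [0.4537, 0.271, 0.1859]
eef_rot: [3.141, 0.001, -0.002]
force: [-0.4, -0.2, -0.3]
grip_width: 0.0937
grip_force: 0.0
```

```bash
python3 look.py w10 small_wide_roll small_narrow_roll coffee_mug
```

```text
ee [0.4537 0.271  0.1859] [ 3.141e+00  1.000e-03 -2.000e-03] t 21.65
[0.52930504 0.27035601 0.39200026] [ 2.87846164e+00 -4.81219792e-04 -1.57259786e+00]
small_wide_roll 0.74 [393.  75.] 847 ztop 0.0162 mid [0.5883 0.2176] ext [0.036 0.037] circ 0.5886 0.2177 0.038
small_wide_roll 0.55 [308. 223.] 1656 ztop 0.0261 mid [0.4529 0.2877] ext [0.05  0.049] circ 0.4528 0.2878 0.05
small_narrow_roll 0.65 [393.  71.] 943 ztop 0.0162 mid [0.5887 0.218 ] ext [0.037 0.036] circ 0.5888 0.2175 0.038
coffee_mug 0.77 [217.  50.] 11256 ztop 0.0958 mid [0.594  0.3604] ext [0.066 0.082] circ 0.6023 0.3604 0.084
```

View pics/w10.png

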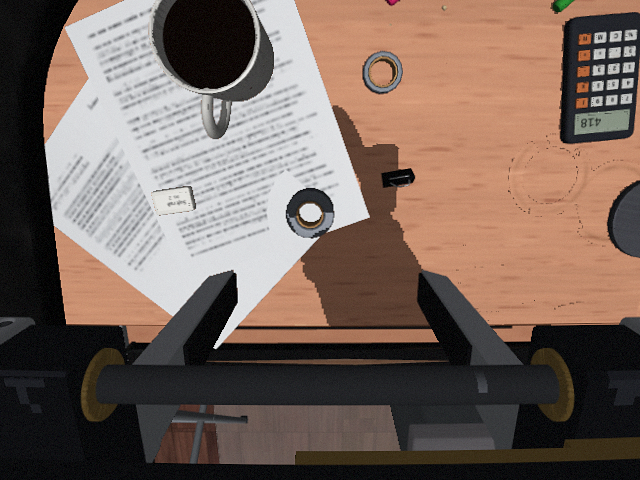

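The small wide roll is at (311,212), matching (0.453, 0.288), and the mug handle at (215,115) is well clear. Going down to grasp.

Call:
{"fn": "carry_out", "kwargs": {
  "motion": [
    [[0, -0.077, 0.2], 0],
    [[0, -0.077, 0.45], 0],
    [[0, -0.077, 0.7], 0],
    [[0, -0.077, 0.85], 0],
    [[0, -0.077, 0.85], 0],
    [[0, -0.077, 0.85], 0]
  ]
}}

```text
time_s: 22.45
ee_pos: [0.454, 0.2878, 0.0175]
eef_rot: [-3.141, -0.001, -0.001]
force: [0.7, -0.5, 0.7]
grip_width: 0.0943
grip_force: 0.0
```

Call:
{"fn": "carry_out", "kwargs": {
  "motion": [
    [[0, 0, 0.06], 0],
    [[0, 0, 0.12], 0],
    [[0, 0, 0.16], 0],
    [[0, 0, 0.18], 0],
    [[0, 0, 0.19], 0],
    [[0, 0, 0.19], 0]
  ]
}}

```text
time_s: 23.05
ee_pos: [0.4534, 0.2879, -0.0217]
eef_rot: [3.142, 0.0, -0.0]
force: [-0.1, 1.1, 0.6]
grip_width: 0.0939
grip_force: 0.0
```

Call:
{"fn": "carry_out", "kwargs": {
  "motion": [
    [[0, 0, 0], 0],
    [[0, 0, 0], 0],
    [[0, 0, 0], 0],
    [[0, 0, 0], 0],
    [[0, 0, 0], 0],
    [[0, 0, 0], 0],
    [[0, 0, 0], 0]
  ],
  "hand": 1,
  "force": 15
}}

```text
time_s: 23.75
ee_pos: [0.4534, 0.2879, -0.0216]
eef_rot: [3.142, -0.0, -0.0]
force: [-0.2, 0.2, 0.5]
grip_width: 0.047
grip_force: 15.0
```

Call:
{"fn": "carry_out", "kwargs": {
  "motion": [
    [[0, 0, -0.05], 0],
    [[0, 0, -0.15], 0],
    [[0, 0, -0.3], 0],
    [[0, 0, -0.45], 0],
    [[0, 0, -0.5], 0],
    [[0, 0, -0.5], 0],
    [[0, 0, -0.5], 0]
  ]
}}

```text
time_s: 24.45
ee_pos: [0.4529, 0.2876, 0.0774]
eef_rot: [3.141, 0.001, -0.001]
force: [-1.2, -0.6, -1.7]
grip_width: 0.0468
grip_force: 15.0
```

```bash
python3 look.py w11 small_wide_roll
```

```text
ee [0.4529 0.2876 0.0774] [ 3.141e+00  1.000e-03 -1.000e-03] t 24.45
[0.52855413 0.28704495 0.28344537] [ 2.87810175e+00 -4.35468521e-04 -1.57129047e+00]
small_wide_roll 0.86 [328. 305.] 8108 ztop 0.1247 mid [0.4528 0.287 ] ext [0.049 0.047] circ 0.4528 0.2869 0.05
```

Call:
{"fn": "carry_out", "kwargs": {
  "motion": [
    [[-0.04, 0.15, 0], 0],
    [[-0.04, 0.35, 0], 0],
    [[-0.04, 0.6, 0], 0],
    [[-0.04, 0.85, 0], 0],
    [[-0.04, 1, 0], 0],
    [[-0.04, 1, 0], 0]
  ]
}}

```text
time_s: 25.15
ee_pos: [0.4447, 0.0851, 0.0775]
eef_rot: [3.141, 0.002, -0.004]
force: [1.1, 1.5, -0.7]
grip_width: 0.0471
grip_force: 15.0
```

Call:
{"fn": "carry_out", "kwargs": {
  "motion": [
    [[0, 0.2, 0], 0],
    [[0, 0.4, 0], 0],
    [[0, 0.6, 0], 0],
    [[0, 0.69, 0], 0],
    [[0, 0.69, 0], 0],
    [[0, 0.69, 0], 0],
    [[0, 0.69, 0], 0]
  ]
}}

```text
time_s: 25.85
ee_pos: [0.4451, -0.049, 0.078]
eef_rot: [-3.141, 0.001, 0.001]
force: [0.0, 0.3, -0.4]
grip_width: 0.0466
grip_force: 15.0
```

```bash
cat > stand.py <<'E'
from h import *
o=ctrl.get_obs();print("ee",o["ee_pos"].round(4),o["time_s"])
for c in ("wrist","top"):
    ci=camera_info(c);im,d=camera(c)
    v,u=np.nonzero(d>0);P=to_world(ci,np.c_[u,v],d[v,u])
    m=(abs(P[:,0]-.446)<.06)&(abs(P[:,1]+.082)<.06)
    F=P[m&(P[:,2]>.007)&(P[:,2]<.016)];T=P[m&(P[:,2]>.045)&(P[:,2]<.06)&(np.hypot(P[:,0]-.446,P[:,1]+.082)<.015)]
    if len(F):print(c,"foot",cv2.minEnclosingCircle(F[:,:2].astype(np.float32)),len(F))
    if len(T):print(c,"post",((T.min(0)+T.max(0))/2).round(4),np.ptp(T,axis=0).round(4),T[:,2].max(),len(T))
E
python3 stand.py
```

```text
ee [ 0.4451 -0.049   0.078 ] 25.85
wrist foot ((0.4457063674926758, -0.08154095709323883), 0.0447734072804451) 7283
wrist post [ 0.4456 -0.0817  0.0502] [0.0094 0.0092 0.0103] 0.055385379661002127 180
top foot ((0.4222015142440796, -0.08232848346233368), 0.03701111674308777) 43
```

Call:
{"fn": "carry_out", "kwargs": {
  "motion": [
    [[0, 0.08, 0], 0],
    [[0, 0.156, 0], 0],
    [[0, 0.156, 0], 0],
    [[0, 0.156, 0], 0],
    [[0, 0.156, 0], 0]
  ]
}}

```text
time_s: 26.45
ee_pos: [0.4452, -0.0806, 0.0783]
eef_rot: [-3.141, 0.0, 0.0]
force: [0.7, -0.2, -0.4]
grip_width: 0.0467
grip_force: 15.0
```

Call:
{"fn": "carry_out", "kwargs": {
  "motion": [
    [[0, 0, 0.1], 0],
    [[0, 0, 0.2], 0],
    [[0, 0, 0.3], 0],
    [[0, 0, 0.38], 0],
    [[0, 0, 0.42], 0],
    [[0, 0, 0.44], 0],
    [[0, 0, 0.44], 0],
    [[0, 0, 0.44], 0]
  ]
}}

```text
time_s: 27.25
ee_pos: [0.4456, -0.0813, -0.009]
eef_rot: [3.141, -0.001, -0.0]
force: [0.1, 0.1, 0.3]
grip_width: 0.047
grip_force: 15.0
```

Call:
{"fn": "carry_out", "kwargs": {
  "motion": [
    [[0, 0, 0], 0],
    [[0, 0, 0], 0],
    [[0, 0, 0], 0],
    [[0, 0, 0], 0],
    [[0, 0, 0], 0],
    [[0, 0, 0], 0],
    [[0, 0, 0], 0]
  ],
  "hand": -1
}}

```text
time_s: 27.95
ee_pos: [0.4451, -0.0813, -0.0097]
eef_rot: [-3.142, 0.0, -0.001]
force: [0.0, 0.3, -0.6]
grip_width: 0.0937
grip_force: 0.0
```

Call:
{"fn": "carry_out", "kwargs": {
  "motion": [
    [[0, 0, -0.2], 0],
    [[0, 0, -0.45], 0],
    [[0, 0, -0.7], 0],
    [[0, 0, -0.95], 0],
    [[0, 0, -1.0], 0],
    [[0, 0, -1.0], 0],
    [[0, 0, -1.0], 0]
  ]
}}

```text
time_s: 28.65
ee_pos: [0.4446, -0.0811, 0.1888]
eef_rot: [-3.141, 0.002, -0.001]
force: [0.9, 0.7, -0.3]
grip_width: 0.0938
grip_force: 0.0
```

```bash
python3 look.py w12 small_wide_roll; python3 stand.py
```

```text
ee [ 0.4446 -0.0811  0.1888] [-3.141e+00  2.000e-03 -1.000e-03] t 28.65
[ 0.52043014 -0.08197421  0.394817  ] [ 2.87718026e+00  7.20023752e-04 -1.57129394e+00]
small_wide_roll 0.82 [335. 220.] 1819 ztop 0.0361 mid [ 0.4452 -0.0821] ext [0.049 0.049] circ 0.4452 -0.0822 0.05
ee [ 0.4444 -0.0811  0.1885] 28.75
wrist foot ((0.4455084204673767, -0.08200934529304504), 0.04498109966516495) 3716
wrist post [ 0.4457 -0.082   0.0505] [0.0096 0.0086 0.0091] 0.055053752941639944 83
top foot ((0.4275089204311371, -0.09480789303779602), 0.03205353766679764) 95
```

The small wide roll is seated, top 0.034 and within 1 mm of the axis. Now the small narrow roll at (0.5887, 0.2176).

Call:
{"fn": "carry_out", "kwargs": {
  "motion": [
    [[0.1, -0.2, 0], 0],
    [[0.25, -0.4, 0], 0],
    [[0.4, -0.6, 0], 0],
    [[0.55, -0.8, 0], 0],
    [[0.7175, -1, 0], 0],
    [[0.7175, -1, 0], 0]
  ]
}}

```text
time_s: 29.45
ee_pos: [0.59, 0.1224, 0.1876]
eef_rot: [-3.142, 0.003, 0.003]
force: [-1.0, -0.5, -0.8]
grip_width: 0.0939
grip_force: 0.0
```

Call:
{"fn": "carry_out", "kwargs": {
  "motion": [
    [[0, -0.2, 0], 0],
    [[0, -0.4, 0], 0],
    [[0, -0.494, 0], 0],
    [[0, -0.494, 0], 0],
    [[0, -0.494, 0], 0],
    [[0, -0.494, 0], 0]
  ]
}}

```text
time_s: 30.05
ee_pos: [0.589, 0.2159, 0.1903]
eef_rot: [3.141, 0.0, -0.002]
force: [-0.2, 0.5, 0.3]
grip_width: 0.0941
grip_force: 0.0
```

```bash
python3 look.py w13 small_narrow_roll
```

```text
ee [0.589  0.2159 0.1903] [ 3.141e+00  0.000e+00 -2.000e-03] t 30.05
[0.66444671 0.21519922 0.39645765] [ 2.87906189e+00 -1.00279711e-04 -1.57260792e+00]
small_narrow_roll 0.56 [326. 220.] 699 ztop 0.0161 mid [0.5892 0.2165] ext [0.037 0.036] circ 0.5891 0.217 0.038
```

Call:
{"fn": "carry_out", "kwargs": {
  "motion": [
    [[0, 0, 0.2], 0],
    [[0, 0, 0.45], 0],
    [[0, 0, 0.7], 0],
    [[0, 0, 0.85], 0],
    [[0, 0, 0.85], 0],
    [[0, 0, 0.85], 0]
  ]
}}

```text
time_s: 30.75
ee_pos: [0.5895, 0.217, 0.0216]
eef_rot: [-3.141, -0.001, -0.001]
force: [0.3, -0.1, 0.2]
grip_width: 0.0938
grip_force: 0.0
```

Call:
{"fn": "carry_out", "kwargs": {
  "motion": [
    [[0, 0, 0.06], 0],
    [[0, 0, 0.12], 0],
    [[0, 0, 0.16], 0],
    [[0, 0, 0.19], 0],
    [[0, 0, 0.21], 0],
    [[0, 0, 0.22], 0],
    [[0, 0, 0.22], 0]
  ]
}}

```text
time_s: 31.45
ee_pos: [0.5888, 0.2174, -0.0238]
eef_rot: [3.142, 0.0, -0.001]
force: [0.2, 0.1, -0.5]
grip_width: 0.0939
grip_force: 0.0
```

Call:
{"fn": "carry_out", "kwargs": {
  "motion": [
    [[0, 0, 0], 0],
    [[0, 0, 0], 0],
    [[0, 0, 0], 0],
    [[0, 0, 0], 0],
    [[0, 0, 0], 0],
    [[0, 0, 0], 0],
    [[0, 0, 0], 0],
    [[0, 0, 0], 0]
  ],
  "hand": 1,
  "force": 15
}}

```text
time_s: 32.25
ee_pos: [0.5888, 0.2174, -0.0236]
eef_rot: [-3.142, -0.0, -0.001]
force: [-0.3, 0.6, 0.7]
grip_width: 0.0359
grip_force: 15.0
```

Call:
{"fn": "carry_out", "kwargs": {
  "motion": [
    [[0, 0, -0.05], 0],
    [[0, 0, -0.15], 0],
    [[0, 0, -0.3], 0],
    [[0, 0, -0.45], 0],
    [[0, 0, -0.52], 0],
    [[0, 0, -0.52], 0],
    [[0, 0, -0.52], 0]
  ]
}}

```text
time_s: 32.95
ee_pos: [0.5884, 0.2173, 0.0793]
eef_rot: [3.141, 0.001, -0.001]
force: [0.6, 0.2, -0.3]
grip_width: 0.0357
grip_force: 15.0
```

```bash
python3 look.py w14 small_narrow_roll
```

```text
ee [0.5884 0.2173 0.0793] [ 3.141e+00  1.000e-03 -1.000e-03] t 32.95
[0.66403586 0.21663987 0.28541718] [ 2.87809538e+00 -1.67743066e-04 -1.57128558e+00]
small_narrow_roll 0.61 [332. 304.] 3582 ztop 0.1187 mid [0.5886 0.2165] ext [0.038 0.036] circ 0.5886 0.2163 0.038
```

View pics/w14.png

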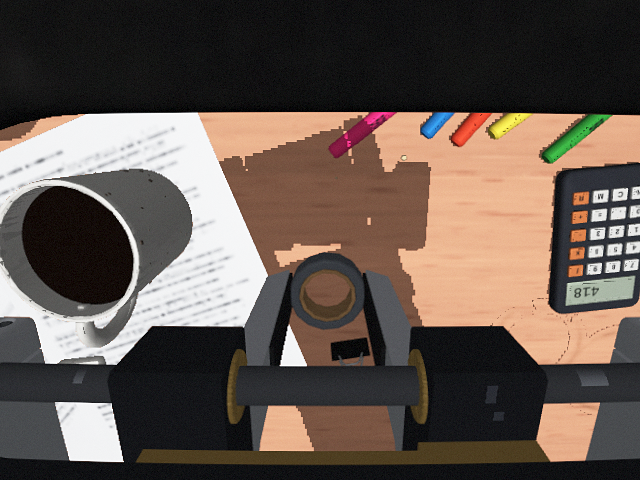

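The small narrow roll is held level at (328,289), and the mug and calculator are undisturbed. I carry it to the thin post.

Call:
{"fn": "carry_out", "kwargs": {
  "motion": [
    [[-0.1, 0.15, 0], 0],
    [[-0.25, 0.35, 0], 0],
    [[-0.4, 0.55, 0], 0],
    [[-0.55, 0.75, 0], 0],
    [[-0.65, 0.9, 0], 0],
    [[-0.7165, 1, 0], 0],
    [[-0.7165, 1, 0], 0]
  ]
}}

```text
time_s: 33.75
ee_pos: [0.4438, 0.0158, 0.0796]
eef_rot: [3.141, 0.002, -0.003]
force: [-0.4, 0.0, -0.0]
grip_width: 0.0361
grip_force: 15.0
```

Call:
{"fn": "carry_out", "kwargs": {
  "motion": [
    [[0, 0.2, 0], 0],
    [[0, 0.4, 0], 0],
    [[0, 0.492, 0], 0],
    [[0, 0.492, 0], 0],
    [[0, 0.492, 0], 0],
    [[0, 0.492, 0], 0],
    [[0, 0.492, 0], 0]
  ]
}}

```text
time_s: 34.45
ee_pos: [0.4454, -0.0799, 0.0802]
eef_rot: [-3.141, 0.0, 0.001]
force: [0.0, -0.8, 0.3]
grip_width: 0.0358
grip_force: 15.0
```

```bash
python3 look.py w15 small_narrow_roll; python3 stand.py
```

```text
ee [ 0.4454 -0.0799  0.0802] [-3.141e+00  0.000e+00  1.000e-03] t 34.45
[ 0.52092419 -0.08057456  0.28636572] [ 2.87895746e+00  3.19468326e-04 -1.56991936e+00]
ee [ 0.4454 -0.0802  0.0803] 34.55
wrist foot ((0.445770263671875, -0.08178173750638962), 0.04509267956018448) 5912
wrist post [ 0.4481 -0.0818  0.0494] [0.0046 0.0088 0.0087] 0.05377064554008279 87
top foot ((0.4221303462982178, -0.0748634934425354), 0.046593982726335526) 4
```

Call:
{"fn": "carry_out", "kwargs": {
  "motion": [
    [[0, 0, 0.08], 0],
    [[0, 0, 0.16], 0],
    [[0, 0, 0.24], 0],
    [[0, 0, 0.29], 0],
    [[0, 0, 0.32], 0],
    [[0, 0, 0.34], 0],
    [[0, 0, 0.34], 0],
    [[0, 0, 0.34], 0]
  ]
}}

```text
time_s: 35.45
ee_pos: [0.4456, -0.081, 0.0128]
eef_rot: [3.141, -0.001, -0.001]
force: [-1.0, 0.1, 0.2]
grip_width: 0.0358
grip_force: 15.0
```

Call:
{"fn": "carry_out", "kwargs": {
  "motion": [
    [[0, 0, 0], 0],
    [[0, 0, 0], 0],
    [[0, 0, 0], 0],
    [[0, 0, 0], 0],
    [[0, 0, 0], 0],
    [[0, 0, 0], 0],
    [[0, 0, 0], 0]
  ],
  "hand": -1
}}

```text
time_s: 36.15
ee_pos: [0.4454, -0.0809, 0.0124]
eef_rot: [3.142, -0.0, -0.0]
force: [0.1, 1.4, 0.3]
grip_width: 0.0886
grip_force: 0.0
```

Call:
{"fn": "carry_out", "kwargs": {
  "motion": [
    [[0, 0, -0.15], 0],
    [[0, 0, -0.35], 0],
    [[0, 0, -0.6], 0],
    [[0, 0, -0.85], 0],
    [[0, 0, -0.85], 0],
    [[0, 0, -0.85], 0]
  ]
}}

```text
time_s: 36.75
ee_pos: [0.4455, -0.081, 0.1827]
eef_rot: [3.141, -0.002, -0.001]
force: [-0.0, 0.4, -1.5]
grip_width: 0.0941
grip_force: 0.0
```

```bash
python3 look.py w16 small_narrow_roll small_wide_roll big_narrow_roll
```

```text
ee [ 0.4455 -0.081   0.1827] [ 3.141e+00 -2.000e-03 -1.000e-03] t 36.75
[ 0.52066728 -0.08156807  0.38900829] [ 2.88080190e+00 -2.44820414e-04 -1.57126461e+00]
small_narrow_roll 0.89 [325. 229.] 831 ztop 0.0500 mid [ 0.4461 -0.082 ] ext [0.037 0.037] circ 0.4459 -0.082 0.038
small_narrow_roll 0.65 [534. 202.] 2940 ztop 0.0611 mid [ 0.4514 -0.3257] ext [0.025 0.026] circ 0.4511 -0.3257 0.027
small_wide_roll 0.74 [551. 201.] 1564 ztop 0.0397 mid [ 0.451 -0.321] ext [0.065 0.051] circ 0.4511 -0.3257 0.066
small_wide_roll 0.69 [330. 197.] 881 ztop 0.0364 mid [ 0.4454 -0.0821] ext [0.049 0.048] circ 0.4454 -0.0824 0.05
big_narrow_roll 0.96 [572. 204.] 1941 ztop 0.0559 mid [ 0.4507 -0.3271] ext [0.055 0.055] circ 0.4509 -0.328 0.057
big_narrow_roll 0.44 [324. 229.] 975 ztop 0.0500 mid [ 0.4461 -0.082 ] ext [0.037 0.037] circ 0.446 -0.0819 0.038
```

View pics/w16.png

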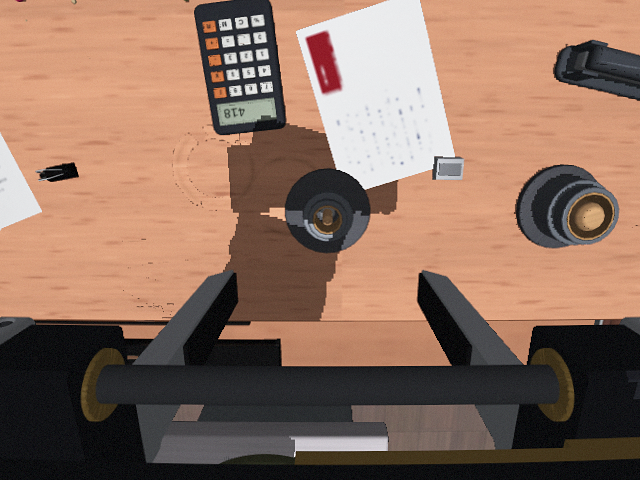

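Both stacks are seated: the thin post at (326,218) with tops at 0.036 and 0.050, the thick post at (590,212) with tops at 0.040 and 0.056. Each reading includes the camera's bias of about 2 mm. The calculator is where it was, so I hand in.

```bash
python3 -c "
from station import ctrl
print(ctrl.hand_in())"
```

```text
the job is handed in; nothing more can be done
None
```

All four rolls are on their posts, wide ones at the bottom and narrow ones flat on top, with the mug and calculator never touched; the job was handed in at about 37 s and returned no verdict.

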